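# Uncover the collet pot

## Robot

A 6-joint arm with a two-finger parallel gripper is mounted at the origin on a cart in front of the work surface, level with it; the furniture and walls round the work are solid. World frame = base frame: x ahead of the robot, y to its left, z up, the work surface at z = 0. Lengths are in mm, angles in rad, forces in N, time in s.
With the tool pointing down it reaches from about 275 to 825 mm from the base axis. Payload 5.2 kg.
Tool frame: the origin (TCP) lies midway between the tips of the shut fingers; the grasp point (between the pads) lies 19 mm behind it; z points along the fingers, y is the line along which they close (so a half turn about z gives the same grasp; the last joint's range is limited). The gripper opens to 93 mm and grips with 3 to 60 N. Pads are 15 mm wide; open, the fingers measure 128 mm over their backs; the gripper's body (75 mm by 188 mm) begins 65 mm behind the grasp point.
Start: joints at [-1.506, 0.259, 1.535, -0, 1.348, -0.203], TCP at [145.557, -530.394, 218.653] pointing down, gripper open.
Joint ranges: [-3.14, 3.14], [-0.91, 2.08], [0.19, 2.58], [-1.22, 4.36], [0.22, 2.71], [-3.12, 3.12]. Speed limits (rad/s): [2.57, 2.57, 3.14, 3.14, 3.14, 3.14].

## Interface

Orientations are given as a unit quaternion [w, x, y, z].
In Python, from bench import robot gives the robot as it stands. The module is installed in compiled form; this text tells all that it offers.
- The arm moves only by the tool carry_out, never from a script. Its argument "series" is a list of rows, each a list of 7 numbers: the shift along the tool's x, y, z in mm, then the turn, a rotation vector about the tool's x, y, z in rad, then the closure, from -1 (fully open) to 1 (shut). A call has exactly 10 rows; each row is the pose to reach, as a shift and turn from the pose commanded when the call began, along the tool's axes at that moment; what a row does not reach only later rows make up. A row lasts 1/10 s, in which the tool goes at most 50 mm and 8.59 degrees, less where a joint would pass 70% of its speed; a pose out of reach is approached as far as the arm can. A call with a gripper value outside its range is refused whole. The fingers move at their own pace and stop on an object; the grip force is fixed at half the most. Time passes only in rows, so rows that repeat a pose let the fingers close, or fill a call up. It gives the time, the measured TCP pose, the force, the opening and the grip force at its end, in the units of the state.
- robot.read_state(): the state, without advancing time (a new reading comes with each control period).
- robot.capture(name): name is "scene" or "top" or "wrist"; returns (picture, depth): 420x560x3 uint8, red, green, blue; 420x560 float32, mm along the optical axis (not along the pixel's ray), 0 where there is no reading.
- robot.get_calibration(name): a dict with "fovy" (degrees; the focal length in pixels is half the picture's height over the tangent of half this angle, whatever the lens; pixels are square), "cx", "cy" (the principal point, pixels), "k1" (the pictures are not rectified: a ray, as slopes to the right and down, at radius r is drawn at 1 + k1 r^2 times it, then the intrinsics apply), "extrinsics" (4x4, takes a point from world to camera coordinates); the wrist camera has in their place "tool_from_camera" (4x4, takes a point from camera to tool coordinates, whose origin is the TCP and whose axes are the flange's). Camera axes: x right, y down, z forward; pixel columns grow to the right and rows downward; lengths in mm; the calibration is good to about 2 mm. A picture is of the moment at which its call begins: read the wrist's pose just before it. get_calibration takes no time and is no camera call.
- robot.finish_job(): hands the job in; it is judged then, once.
The state is a dict: "clock": time; "q": joint angles; "joint_vel": joint speeds; "effort": joint torques, N m; "position": TCP position; "tool_rot": TCP orientation; "wrist_force": force on the tool from outside, world axes, zero at the start; "moment": the same for the moment, N m; "width": finger opening in mm; "finger_force": force on a finger pad.
Only numpy, scipy, OpenCV 4.12 (cv2) and the standard library are available. Lean on these libraries where they do the work, as an engineer would, in place of code of your own. Each camera call takes 0.05 s, during which the arm holds its last target. There are 200 camera calls.

## Task

Lift the lid off the blue pot by its knob and set it down, knob up, with the whole lid on the cork mat; lower it all the way, do not drop it. Leave the blue pot standing where it is and leave the white pot covered and undisturbed.

Things in the scene. Friction and masses are not known exactly. Their poses are not given: they have to be found in the camera images.
- blue_lid: Loose blue lid, 94 mm disc with black knob, 0.16 kg. Origin: centre of the underside of its 72 mm wide steel plug; z up. Plug z = 0 to 8 mm, disc 8 to 12, stem (16 mm thick) 12 to 24, knob (28 mm diameter) 24 to 46: grip at about z = 36. It just rests on the pot, plug in the 82 mm mouth, origin 57 mm above the pot's foot; lifts straight off. Set down, it lies flat on its plug.
- blue_pot: Loose blue round pot, 90 mm in diameter, 65 mm high, wall 4 mm, about 0.6 kg, standing on the bench (bench top z = 0) with two small brass collets inside. Origin: centre of its underside, z up.
- cork_mat: Square cork mat fixed on the bench, 160 x 160 mm, 5 mm thick. Origin: centre of its underside; x and y run along its edges, z up; its top is at z = 5 mm. (A tall fixed rack stands right of the bench, at x over 0.37 m and y below -0.62 m: keep the arm clear of it.)
- white_lid: Lid of the white pot, the bystander: same shape and size as the blue lid and pot, but white with a black knob; it lies on its white pot. Origin as for blue_lid.
Things that resemble listed ones, but are neither listed nor needed, are in the scene too. Leave any purple look-alike of the blue_lid alone.

How it is judged (in metres and radians):
On the way:
1. the blue lid is held by its knob, level within 20 degrees, at least 20 mm above its seat on the pot (z of blue_lid in the frame of blue_pot above 0.077 m and angle between blue_lid's own z axis and vertical below 0.35 rad and horizontal distance between the grasp point and blue_lid below 0.03 m and contact force between the fingers and blue_lid above 0.5 N), for 0.2 s.
At the end, for the whole second after the job is handed in: The blue lid lies at rest on the cork mat, knob up, flat within 10 degrees, its centre within 38 mm of the mat's centre along each mat edge; the blue pot stands upright within 20 mm of where it stood; the white lid is within 20 mm of where it was (x of blue_lid in the frame of cork_mat between -0.038 and 0.038 m and y of blue_lid in the frame of cork_mat between -0.038 and 0.038 m and z of blue_lid in the frame of cork_mat below 0.01 m and angle between blue_lid's own z axis and vertical below 0.17 rad and linear speed of blue_lid below 0.02 m/s and angle between blue_pot's own z axis and vertical below 0.1 rad and distance of each of blue_pot, white_lid from where it was at the start of the episode below 0.02 m); the robot touches nothing.
It fails at once if the blue lid is let go more than 25 mm above the mat, away from its pot (dropped) (contact force between the fingers and blue_lid below 0.02 N and z of blue_lid in the frame of cork_mat above 0.03 m and horizontal distance between blue_lid and blue_pot above 0.03 m).
It fails at once if the white pot's lid is moved more than 20 mm (distance of white_lid from where it was at the start of the episode above 0.02 m).
It fails at once if the blue pot is tipped by more than 20 degrees (angle between blue_pot's own z axis and vertical above 0.35 rad).
It also fails if it takes over 48 s, if anything falls off the work surface, if the arm or the gripper's body presses on something with over 40 N, if the wrist force passes 120 N, or if a joint passes its speed limit or range.

## Working session

There is one attempt and no reset: what is moved stays moved. The work goes in short steps, Python scripts to look and compute and a tool call to move; the robot and the scene stay as the last step left them, time stands still between calls to the robot, and variables do not carry over. Pictures are saved under pics/ and viewed, at most 10 in all, crops included, and the job is handed in when it is done.

Besides the shell and the picture viewer there is one more tool, called after "Emit:" by a JSON object that holds its "op" and its "data", one argument or row to a line. carry_out: Moves the arm, as the interface text tells. Its arguments: {"type":"object","properties":{"series":{"type":"array"}},"required":["series"]}

```bash
mkdir -p pics
cat > h.py <<'E'
import numpy as np,cv2
from bench import robot
from scipy.spatial.transform import Rotation as R
def cap(n):
    s=robot.read_state(); p,d=robot.capture(n); return s,p,d
def ext(n,s=None):
    c=robot.get_calibration(n)
    f=210/np.tan(np.radians(c['fovy'])/2)
    if n=='wrist':
        T=np.eye(4);w,x,y,z=s['tool_rot'];T[:3,:3]=R.from_quat([x,y,z,w]).as_matrix();T[:3,3]=s['position']
        W=T@np.array(c['tool_from_camera'])
    else: W=np.linalg.inv(np.array(c['extrinsics']))
    return c,f,W
def rays(n,uv,s=None):
    c,f,W=ext(n,s); K=np.array([[f,0,c['cx']],[0,f,c['cy']],[0,0,1.]])
    uv=np.asarray(uv,float).reshape(-1,1,2)
    xy=cv2.undistortPoints(uv,K,np.array([c['k1'],0,0,0.])).reshape(-1,2)
    d=np.c_[xy,np.ones(len(xy))]@W[:3,:3].T
    return W[:3,3],d
def atz(n,uv,z,s=None):
    o,d=rays(n,uv,s); return o+d*((z-o[2])/d[:,2])[:,None]
def cloud(n,depth,s=None):
    v,u=np.mgrid[:420,:560]; o,d=rays(n,np.c_[u.ravel(),v.ravel()],s)
    return (o+d*depth.reshape(-1,1)).reshape(420,560,3)
E
python3 - <<'E'
from h import *
ps=[]
for n in("scene","top","wrist"):
    s,p,d=cap(n); np.savez(f'pics/{n}0.npz',p=p,d=d); ps.append(p); print(n,{k:v for k,v in robot.get_calibration(n).items() if k in('fovy','k1','cx','cy')}, ext(n,s)[2][:3,3].round())
    cv2.imwrite(f'pics/{n}0.png',p[...,::-1])
print(s)
E
```

```text
scene {'fovy': 45.7234960777642, 'cx': 286.5749847312959, 'cy': 213.07452364782955, 'k1': 0.04968717580654956} [ 978.  721. 1136.]
top {'fovy': 55.598117723737836, 'cx': 279.7246977630622, 'cy': 201.23366432261165, 'k1': 0.020984528236679633} [ 421.  -74. 1008.]
wrist {'fovy': 59.31107610487535, 'cx': 277.14522415804703, 'cy': 210.08104182386592, 'k1': -0.0635270464119659} [ 218. -510.  385.]
{'clock': 0.1, 'q': array([-1.50578417e+00,  2.59234664e-01,  1.53593688e+00, -3.56077554e-06,
        1.34799424e+00, -2.02789939e-01]), 'joint_vel': array([-0.00036212, -0.00076718, -0.0016174 , -0.0009457 , -0.00042905,
        0.00045207]), 'effort': array([ 1.56923634e-03, -4.38215411e+01, -2.84643584e+01,  7.20138894e-02,
        3.62035877e-02, -4.72712327e-05]), 'position': array([ 145.532234  , -529.90595577,  217.93467497]), 'tool_rot': array([-7.84817853e-04,  9.91048282e-01,  1.33501625e-01,  5.24107230e-05]), 'wrist_force': array([ 0.37755505, -0.23204128, -0.09064375]), 'moment': array([-0.03608669,  0.02414242, -0.04906004]), 'finger_force': 0.0, 'width': 92.9075085326514}
```

View pics/top0.png

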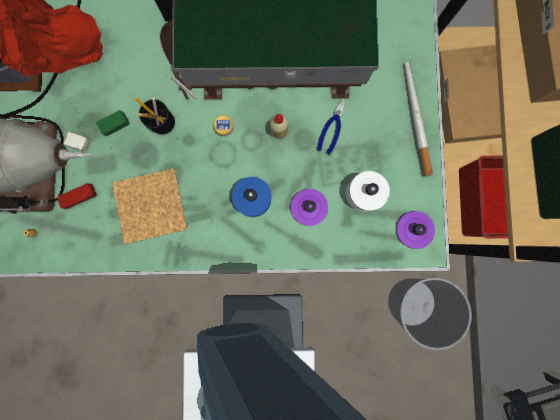

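View pics/scene0.png

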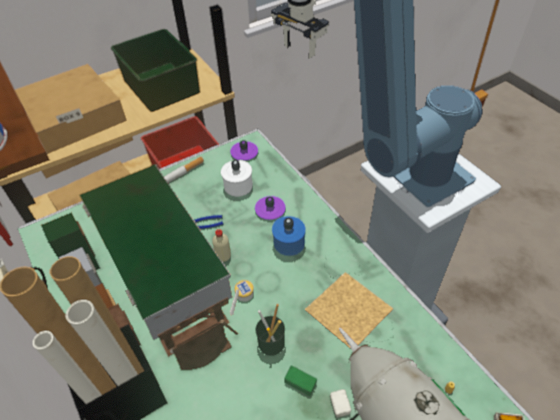

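The top view shows the blue lid's knob at about (251,195) and the cork mat centred near (150,206), with purple decoys at (309,207) and (416,230) and the white pot at (369,190). In the scene view the blue knob is at about (289,223) and the mat near (348,308).

Run:
```python
from h import *
C={}
for n in("scene","top"):
    z=np.load(f'pics/{n}0.npz');p,d=z['p'],z['d'];C[n]=cloud(n,d);X=C[n]
    hsv=cv2.cvtColor(p,cv2.COLOR_RGB2HSV)
    ok=d>0
    v,u=np.mgrid[:420,:560]
    ku,kv=(251,195) if n=='top' else (289,223)
    near=(abs(u-ku)<14)&(abs(v-kv)<14)
    k=near&(hsv[...,2]<60)
    P=X[k&ok]; 
    print(n,'knob px',u[k].mean(),v[k].mean(),k.sum(),'cloud med',np.median(P,0).round(1),'top z',np.percentile(P[:,2],95).round(1))
    b=(abs(u-ku)<40)&(abs(v-kv)<40)&(hsv[...,0]>100)&(hsv[...,0]<122)&(hsv[...,1]>140)&ok
    P=X[b]; dz=P[(P[:,2]>60)&(P[:,2]<75)]; print(' disc z',np.median(dz[:,2]).round(1),'centre minmax',((dz.max(0)+dz.min(0))/2).round(1),np.ptp(dz,axis=0).round(1))
    m=((hsv[...,0]>8)&(hsv[...,0]<22)&(hsv[...,1]>80)&(hsv[...,2]>110)).astype(np.uint8)
    m=cv2.morphologyEx(m,cv2.MORPH_CLOSE,np.ones((5,5),np.uint8));m=cv2.morphologyEx(m,cv2.MORPH_OPEN,np.ones((5,5),np.uint8))
    l=cv2.connectedComponents(m)[1]; mu,mv=(150,206) if n=='top' else (348,308)
    m=(l==l[mv,mu]); Q=atz(n,np.argwhere(m)[:,::-1],5)[:,:2]
    r=cv2.minAreaRect(Q.astype(np.float32)); print(' mat',r,'z',np.median(X[m&ok][:,2]).round(1))
    for nm,lo,hi in(('mat',[100,60],[560,420]),('pot',[200,-250],[600,130])): pass
# triangulate knob
X=C['top'];X=X.reshape(-1,3)
# height map coarse grid, 40mm cells
gx=np.arange(200,640,40);gy=np.arange(440,-440,-40)
A=np.vstack([X,C['scene'].reshape(-1,3)])
print('y:',gy)
for x in gx[::-1]:
    print(x,[int(np.percentile(q,98)) if len(q:=X[(X[:,0]>=x)&(X[:,0]<x+40)&(X[:,1]<y+40)&(X[:,1]>=y)][:,2])>3 else '-' for y in gy])
```

```text
scene knob px 288.46666666666664 225.93333333333334 30 cloud med [530.5  -1.9  97.3] top z 104.6
 disc z 70.0 centre minmax [525.2 -12.1  69.1] [90.4 99.2 11.6]
 mat ((509.86376953125, 248.64480590820312), (159.03256225585938, 158.60650634765625), 12.453438758850098) z 6.0
top knob px 249.61428571428573 194.07142857142858 70 cloud med [524.5  -9.6 104.1] top z 107.2
 disc z 70.7 centre minmax [523.9 -12.   70.1] [91.  90.2  9.6]
 mat ((509.9071350097656, 249.187744140625), (158.9960479736328, 159.09800720214844), 12.522546768188477) z 6.4
y: [ 440  400  360  320  280  240  200  160  120   80   40    0  -40  -80
 -120 -160 -200 -240 -280 -320 -360 -400]
600 [214, 189, 163, 144, 5, 4, 4, 6, 4, 5, 4, 5, 4, 4, 5, 4, 5, 7, 5, 4, 4, 4]
560 [211, 185, 152, 8, 9, 9, 10, 8, 4, 4, 4, 70, 73, 4, 4, 5, 5, 5, 72, 73, 71, 4]
520 [188, 30, 29, 9, 9, 9, 10, 9, 4, 5, 4, 75, 106, 72, 13, 17, 16, 4, 99, 106, 73, 4]
480 [28, 26, 4, 8, 9, 10, 10, 10, 5, 5, 4, 73, 105, 72, 15, 49, 48, 5, 73, 74, 73, 14]
440 [5, 4, 4, 5, 9, 9, 10, 9, 7, 5, 4, 5, 70, 4, 13, 16, 16, 4, 5, 4, 4, 16]
400 [4, 4, 4, 4, 9, 8, 8, 5, 5, 5, 4, 4, 4, 1008, 5, 4, 4, 4, 4, 4, 4, 16]
360 [5, 4, 4, 4, 5, 4, 4, 4, 5, 4, 4, 4, 4, 4, 4, 4, 5, 4, 4, 4, 4, 4]
320 [5, 5, 5, 4, 5, 4, 5, 5, 5, 5, 5, 4, 4, 5, 4, 5, 5, 5, 5, 5, 5, 5]
280 ['-', '-', '-', '-', '-', '-', '-', '-', '-', '-', '-', '-', '-', '-', '-', '-', '-', '-', '-', '-', '-', '-']
240 [-909, -909, -909, -907, -910, -911, -908, -909, -906, -521, 365, 504, 605, 618, 626, 632, -906, -909, -909, -908, -907, -909]
200 [-910, -907, -909, -910, -909, -909, -909, -910, -907, -908, 371, 515, 569, -908, -907, -906, -908, -906, -910, -908, -910, -909]
```

Emit:
{"op": "carry_out", "data": {
  "series": [
    [15, -12, 0, 0, 0, 0, -1],
    [40, -32, 0, 0, 0, 0, -1],
    [70, -56, 0, 0, 0, 0, -1],
    [100, -80, 0, 0, 0, 0, -1],
    [130, -104, 0, 0, 0, 0, -1],
    [160, -128, 0, 0, 0, 0, -1],
    [190, -152, 0, 0, 0, 0, -1],
    [220, -176, 0, 0, 0, 0, -1],
    [250, -200, 0, 0, 0, 0, -1],
    [280, -224, 0, 0, 0, 0, -1]
  ]
}}

```text
clock: 1.15
position: [356.8, -237.7, 218.7]
tool_rot: [-0.0, 0.991, 0.134, 0.0]
wrist_force: [0.3, -0.7, 0.3]
width: 93.0
finger_force: 0.0
```

Emit:
{"op": "carry_out", "data": {
  "series": [
    [30, -24, 0, 0, 0, 0, -1],
    [60, -48, 0, 0, 0, 0, -1],
    [90, -72, 0, 0, 0, 0, -1],
    [120, -96, 0, 0, 0, 0, -1],
    [150, -119, 0, 0, 0, 0, -1],
    [180, -142, 0, 0, 0, 0, -1],
    [205, -162, 0, 0, 0, 0, -1],
    [222, -175, 0, 0, 0, 0, -1],
    [222, -175, 0, 0, 0, 0, -1],
    [222, -175, 0, 0, 0, 0, -1]
  ]
}}

```text
clock: 2.15
position: [523.2, -12.1, 218.4]
tool_rot: [-0.0, 0.991, 0.134, -0.001]
wrist_force: [-0.1, -0.7, 0.7]
width: 93.1
finger_force: 0.0
```

Run:
```python
from h import *
s,p,d=cap('wrist'); np.savez('pics/w1.npz',p=p,d=d); cv2.imwrite('pics/w1.png',p[...,::-1]); print(s)
X=cloud('wrist',d,s); v,u=np.mgrid[:420,:560]
near=(np.hypot(X[...,0]-524,X[...,1]+12)<60)&(d>0)
k=near&(X[...,2]>95); P=X[k]; print('knob',k.sum(),((P.max(0)+P.min(0))/2).round(1),np.median(P,0).round(1),np.ptp(P,axis=0).round(1),np.percentile(P[:,2],95),u[k].mean(),v[k].mean())
k=near&(X[...,2]>62)&(X[...,2]<76); P=X[k]; print('disc',np.median(P[:,2]),((P.max(0)+P.min(0))/2).round(1),np.ptp(P,axis=0).round(1))
```

```text
{'clock': 2.15, 'q': array([-2.36096737e-01,  2.11672161e-01,  1.59724783e+00, -3.53543564e-04,
        1.33377282e+00,  1.06523596e+00]), 'joint_vel': array([-2.81010065e-02, -8.59292871e-03,  7.61759384e-03, -1.66223421e-03,
        3.46093125e-06, -2.12558429e-03]), 'effort': array([  0.82275493, -40.661273  , -28.65806043,   0.16594274,
        -0.10333859,   0.05414306]), 'position': array([523.24967022, -12.05349337, 218.35351697]), 'tool_rot': array([-3.92127857e-05,  9.90931637e-01,  1.34365764e-01, -5.74947586e-04]), 'wrist_force': array([-0.09584413, -0.67758755,  0.74668038]), 'moment': array([-0.01749156, -0.00511791, -0.08896327]), 'finger_force': 0.0, 'width': 93.10252337551367}
knob 49025 [535.4  -9.6 216. ] [545.7 -10.2 319.9] [ 71.6 115.2 241.5] 332.0409172451959 284.29609382967874 348.32177460479346
disc 70.1487124001456 [523.3 -13.3  70.4] [93.8 93.6  7.5]
```

View pics/w1.png

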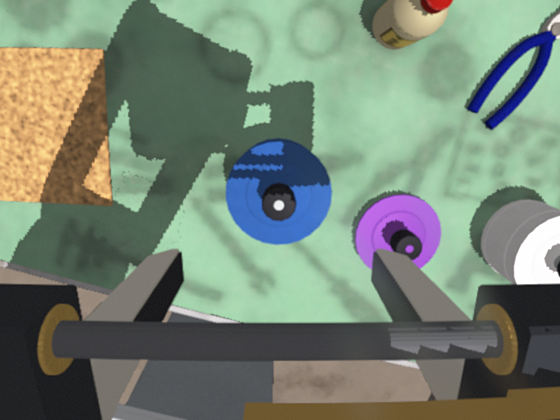

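The wrist view shows the blue lid with its knob at (279,203), and the disc centre measures (523.3, -13.3) at z 70. This agrees with the other cameras, so I'll descend straight down.

Emit:
{"op": "carry_out", "data": {
  "series": [
    [0, 0.5, 15, 0, 0, 0, -1],
    [0, 0.5, 35, 0, 0, 0, -1],
    [0, 0.5, 55, 0, 0, 0, -1],
    [0, 0.5, 75, 0, 0, 0, -1],
    [0, 0.5, 95, 0, 0, 0, -1],
    [0, 0.5, 112, 0, 0, 0, -1],
    [0, 0.5, 125, 0, 0, 0, -1],
    [0, 0.5, 135, 0, 0, 0, -1],
    [0, 0.5, 142, 0, 0, 0, -1],
    [0, 0.5, 142, 0, 0, 0, -1]
  ]
}}

```text
clock: 3.2
position: [523.5, -13.6, 76.1]
tool_rot: [-0.0, 0.991, 0.133, -0.001]
wrist_force: [-0.1, 0.4, -0.3]
width: 92.7
finger_force: 0.0
```

Emit:
{"op": "carry_out", "data": {
  "series": [
    [0, 0, 0, 0, 0, 0, -0.2],
    [0, 0, 0, 0, 0, 0, 0],
    [0, 0, 0, 0, 0, 0, 0.2],
    [0, 0, 0, 0, 0, 0, 0.4],
    [0, 0, 0, 0, 0, 0, 1],
    [0, 0, 0, 0, 0, 0, 1],
    [0, 0, 0, 0, 0, 0, 1],
    [0, 0, 0, 0, 0, 0, 1],
    [0, 0, 0, 0, 0, 0, 1],
    [0, 0, 0, 0, 0, 0, 1]
  ]
}}

```text
clock: 4.2
position: [524.2, -13.2, 76.6]
tool_rot: [-0.0, 0.991, 0.133, -0.0]
wrist_force: [-0.1, -0.1, -0.2]
width: 27.1
finger_force: 30.0
```

Emit:
{"op": "carry_out", "data": {
  "series": [
    [0, 0, -3, 0, 0, 0, 1],
    [0, 0, -8, 0, 0, 0, 1],
    [0, 0, -14, 0, 0, 0, 1],
    [0, 0, -22, 0, 0, 0, 1],
    [0, 0, -30, 0, 0, 0, 1],
    [0, 0, -38, 0, 0, 0, 1],
    [0, 0, -45, 0, 0, 0, 1],
    [0, 0, -50, 0, 0, 0, 1],
    [0, 0, -50, 0, 0, 0, 1],
    [0, 0, -50, 0, 0, 0, 1]
  ]
}}

```text
clock: 5.2
position: [524.1, -13.3, 126.6]
tool_rot: [0.0, 0.991, 0.134, -0.0]
wrist_force: [-0.6, 0.3, -2.2]
width: 27.0
finger_force: 30.0
```

Run:
```python
from h import *
s,p,d=cap('wrist'); cv2.imwrite('pics/w2.png',p[...,::-1]); print(s['finger_force'],s['width'],s['wrist_force'],s['position'])
w,x,y,z=s['tool_rot'];r=R.from_quat([x,y,z,w]).as_matrix(); print(r.T@(np.array([509,248,s['position'][2]])-s['position']))
```

```text
29.9997812602669 26.966895129433727 [-0.5651526   0.30538074 -2.24141442] [524.13920127 -13.26276835 126.63770136]
[ 5.45333532e+01 -2.55956135e+02 -3.32447151e-03]
```

View pics/w2.png

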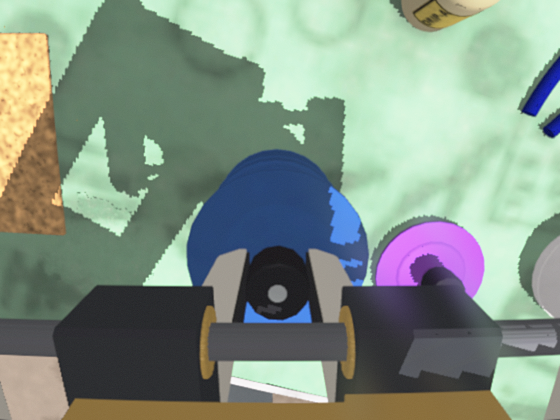

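The lid is held by its knob, seen at (278,293), clear of the pot and level. Next I'll carry it to the mat.

Emit:
{"op": "carry_out", "data": {
  "series": [
    [2, -10, 0, 0, 0, 0, 1],
    [6, -32, 0, 0, 0, 0, 1],
    [13, -64, 0, 0, 0, 0, 1],
    [20, -98, 0, 0, 0, 0, 1],
    [27, -132, 0, 0, 0, 0, 1],
    [34, -166, 0, 0, 0, 0, 1],
    [41, -200, 0, 0, 0, 0, 1],
    [47, -228, 0, 0, 0, 0, 1],
    [51, -246, 0, 0, 0, 0, 1],
    [52, -253, 0, 0, 0, 0, 1]
  ]
}}

```text
clock: 6.25
position: [506.4, 246.8, 126.2]
tool_rot: [-0.0, 0.991, 0.135, -0.0]
wrist_force: [1.0, 0.6, -1.8]
width: 27.2
finger_force: 30.0
```

Run:
```python
from h import *
ps=[]
for n in('scene','wrist'):
    s,p,d=cap(n); ps.append(p)
    if n=='scene':
        X=cloud(n,d); h=cv2.cvtColor(p,cv2.COLOR_RGB2HSV)
        b=(h[...,0]>100)&(h[...,0]<122)&(h[...,1]>140)&(np.hypot(X[...,0]-507,X[...,1]-245)<60)&(d>0)
        P=X[b];print('lid disc',len(P),np.percentile(P,[5,50,95],axis=0).round(1))
print(s['position'],s['wrist_force'],s['width'])
cv2.imwrite('pics/c3.png',cv2.resize(np.hstack(ps),(800,300))[...,::-1])
```

```text
lid disc 443 [[478.8 214.8 116.5]
 [522.5 261.3 119.8]
 [543.4 284.1 123.5]]
[506.4543919  246.71178271 126.22701779] [ 0.01767806  0.47158618 -2.0864868 ] 27.4395733635584
```

View pics/c3.png

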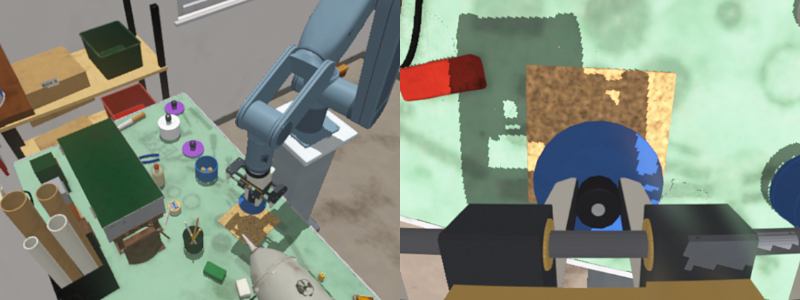

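The composite shows the lid held level over the mat, at about (248,205) in the scene half, and the open pot still standing. The disc top measures z 120, so contact should come at TCP z about 24.

Emit:
{"op": "carry_out", "data": {
  "series": [
    [0, 0, 8, 0, 0, 0, 1],
    [0, 0, 22, 0, 0, 0, 1],
    [0, 0, 38, 0, 0, 0, 1],
    [0, 0, 54, 0, 0, 0, 1],
    [0, 0, 68, 0, 0, 0, 1],
    [0, 0, 80, 0, 0, 0, 1],
    [0, 0, 88, 0, 0, 0, 1],
    [0, 0, 94, 0, 0, 0, 1],
    [0, 0, 97, 0, 0, 0, 1],
    [0, 0, 97, 0, 0, 0, 1]
  ]
}}

```text
clock: 7.35
position: [507.4, 244.4, 29.5]
tool_rot: [0.0, 0.991, 0.133, -0.0]
wrist_force: [-0.7, 1.1, -1.5]
width: 27.1
finger_force: 30.0
```

Emit:
{"op": "carry_out", "data": {
  "series": [
    [0, 0, 0.5, 0, 0, 0, 1],
    [0, 0, 1, 0, 0, 0, 1],
    [0, 0, 1.5, 0, 0, 0, 1],
    [0, 0, 2, 0, 0, 0, 1],
    [0, 0, 2.5, 0, 0, 0, 1],
    [0, 0, 3, 0, 0, 0, 1],
    [0, 0, 3.5, 0, 0, 0, 1],
    [0, 0, 4, 0, 0, 0, 1],
    [0, 0, 4, 0, 0, 0, 1],
    [0, 0, 4, 0, 0, 0, 1]
  ]
}}

```text
clock: 8.35
position: [507.4, 244.5, 25.6]
tool_rot: [-0.0, 0.991, 0.133, -0.0]
wrist_force: [0.1, -0.1, -0.7]
width: 27.1
finger_force: 30.0
```

Emit:
{"op": "carry_out", "data": {
  "series": [
    [0, 0, 0.3, 0, 0, 0, 1],
    [0, 0, 0.6, 0, 0, 0, 1],
    [0, 0, 0.9, 0, 0, 0, 1],
    [0, 0, 1.2, 0, 0, 0, 1],
    [0, 0, 1.5, 0, 0, 0, 1],
    [0, 0, 1.5, 0, 0, 0, 1],
    [0, 0, 1.5, 0, 0, 0, 1],
    [0, 0, 1.5, 0, 0, 0, 1],
    [0, 0, 1.5, 0, 0, 0, 1],
    [0, 0, 1.5, 0, 0, 0, 1]
  ]
}}

```text
clock: 9.35
position: [507.5, 244.5, 24.6]
tool_rot: [0.0, 0.991, 0.134, 0.0]
wrist_force: [-2.3, -0.7, 5.5]
width: 27.2
finger_force: 30.0
```

Contact with the mat shows in the force (+5.5 N), so I'll release and rise.

Emit:
{"op": "carry_out", "data": {
  "series": [
    [0, 0, 0, 0, 0, 0, 0.3],
    [0, 0, 0, 0, 0, 0, 0.1],
    [0, 0, 0, 0, 0, 0, -0.2],
    [0, 0, 0, 0, 0, 0, -0.5],
    [0, 0, 0, 0, 0, 0, -0.8],
    [0, 0, 0, 0, 0, 0, -1],
    [0, 0, 0, 0, 0, 0, -1],
    [0, 0, 0, 0, 0, 0, -1],
    [0, 0, 0, 0, 0, 0, -1],
    [0, 0, 0, 0, 0, 0, -1]
  ]
}}

```text
clock: 10.35
position: [507.4, 244.5, 24.2]
tool_rot: [-0.0, 0.991, 0.133, 0.0]
wrist_force: [-0.9, 1.3, -0.4]
width: 92.6
finger_force: 0.0
```

Emit:
{"op": "carry_out", "data": {
  "series": [
    [0, 0, -5, 0, 0, 0, -1],
    [0, 0, -20, 0, 0, 0, -1],
    [0, 0, -40, 0, 0, 0, -1],
    [0, 0, -60, 0, 0, 0, -1],
    [0, 0, -80, 0, 0, 0, -1],
    [0, 0, -100, 0, 0, 0, -1],
    [0, 0, -120, 0, 0, 0, -1],
    [0, 0, -140, 0, 0, 0, -1],
    [0, 0, -150, 0, 0, 0, -1],
    [0, 0, -150, 0, 0, 0, -1]
  ]
}}

```text
clock: 11.35
position: [508.3, 244.7, 175.9]
tool_rot: [-0.0, 0.991, 0.134, 0.002]
wrist_force: [0.4, 0.1, 0.6]
width: 93.5
finger_force: 0.0
```

Run:
```python
from h import *
s,p,d=cap('wrist'); X=cloud('wrist',d,s)
h=cv2.cvtColor(p,cv2.COLOR_RGB2HSV)
b=(h[...,0]>100)&(h[...,0]<122)&(h[...,1]>140)&(np.hypot(X[...,0]-507,X[...,1]-245)<60)&(d>0)&(X[...,2]<40)
P=X[b];print('disc',len(P),np.median(P,0),((P.max(0)+P.min(0))/2).round(1))
A=np.c_[P[:,:2]-P[:,:2].mean(0),np.ones(len(P))];print('slope',np.linalg.lstsq(A,P[:,2],rcond=None)[0])
print(s['position'],s['width'],s['wrist_force'],s['joint_vel'].round(3))
_,q,_=cap('scene')
cv2.imwrite('pics/c4.png',cv2.resize(np.hstack([q,p]),(800,300))[...,::-1])
```

```text
disc 6367 [509.93827315 249.56656166  18.21403838] [507.1 244.6  27.6]
slope [ 1.23304563e-03 -2.72043136e-03  1.83029124e+01]
[508.33345434 244.74239042 175.86016477] 93.46529042509226 [0.39020405 0.14298114 0.60880838] [-0.001  0.026  0.041  0.001 -0.026  0.002]
```

View pics/c4.png

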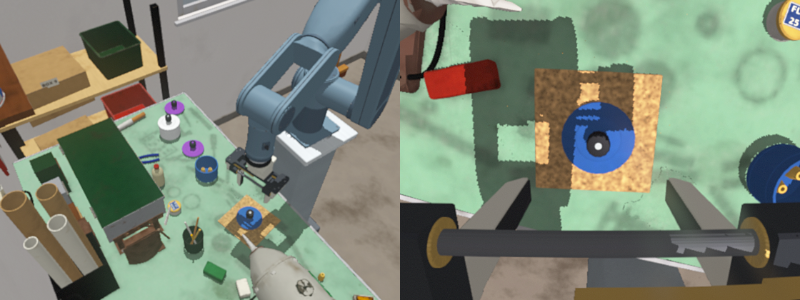

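The lid lies flat and knob up at the mat's centre, knob at (598,146), with the disc top at z 18. The blue pot stands open in its place and the white pot is still covered.

```bash
python3 -c "
from bench import robot
print(robot.finish_job())"
```

```text
the job is handed in; nothing more can be done
None
```

The job is handed in: the blue lid was lowered onto the cork mat, flat, knob up and within about 5 mm of the mat's centre, and in the last pictures the blue pot stands in its place and the white pot is still covered.

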